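# Unclamp a lock case from the assembly jig and lay it in the kit tray

### The job

Free the finished lock case from the assembly jig: lift the ratchet pawl by its knob and leave it up, slide the clamp bar fully back by its post, then lift the case out and set it down gently in the grey kit tray, the same way up, flat across both rails and lengthwise in the tray. Leave the clamp open, and do not disturb the other things on the bench.

Things in the scene. Friction and masses are not known exactly. Their poses are not given: they have to be found in the camera images.
- jig: Fixed aluminium plate, 350 (x) x 150 (y) x 12 mm. Origin: centre of its underside, on the bench; x runs from the case towards the pawl. Rest blocks (tops 32 mm above the bench) carry the case. Six 10 mm dowels, tops at 46 mm, stand 2 mm clear round it: on both long sides 55 mm either way of its middle, and two at its -x end. The middle 90 mm of its long sides is free for fingers.
- lock_case: Flat steel case, 150 (x) x 47 (y) x 22 mm high, 0.3 to 0.6 kg. Origin: centre of its underside. A brass latch sticks out 10 mm from its -y side at x 28 to 44 mm. Starts flat in the jig, at x -75, y 0 mm of the jig, axes as the jig's, underside 32 mm above the bench. The clamp bar's lip overhangs its +x end by 18 mm and keeps it down; with the bar back it lifts straight up.
- clamp_bar (a joint): Slide of the clamp bar, m: 0 clamped (start), 0.045 fully back, towards the jig's +x. The pawl blocks it after about 2 mm. Once free it needs about 3 N and stays where it is left.
- bar_post (a point): Top centre of the clamp bar's handle: an upright round black post, 16 mm thick, 46 mm tall, on the dark steel jaw (20 mm thick, 94 mm wide, top 64 mm above the bench). Post top 110 mm above the bench. It moves with the bar; clamped, it is at x 11.5, y 35 mm in the jig's frame.
- pawl (a joint): Hinge of the pawl, rad: 0 engaged in the rack (start), clear of the teeth from about 0.25, at most 1.7. Turning about the jig's +y axis: the knob goes up and back towards the jig's +x. A stiff hinge (about 0.06 N m): it stays where it is left.
- pawl_knob (a point): Centre of the pawl's knob: a black cylinder lying along the jig's y, 18 mm thick, 18 mm long (flat ends at y +-9 mm), on the free end of the pawl arm (16 mm wide). Engaged, it is 62 mm above the bench at x 80, y 0 mm in the jig's frame. Pinch its flat ends from above (fingers either side along the jig's y) and swing it about the hinge.
- pawl_hinge (a point): Hinge axis of the pawl (along the jig's y), 46 mm above the bench, at x 135 mm in the jig's frame, between two cheeks whose tops are 56 mm above the bench and that reach y +-20.5 mm.
- kit_tray: Fixed grey open tray, 200 (x) x 130 (y) x 28 mm high, walls and floor 4 mm. Origin: centre of its underside, on the bench; its length is along x. Two rails, 14 mm wide, cross its floor at x +-45 mm, tops 19 mm above the bench: the case lies across both. It stands on either side of the jig.
- cylinder: Bystander: brass lock cylinder, 64 mm long, 33 mm high, loose on a corner of the jig plate beside the pawl. Origin under its middle. Leave alone.
- screwdriver: Bystander: screwdriver, 200 mm, on the bench. Leave alone.
- steel_can: Bystander: open dark steel can, 90 mm wide, 120 mm tall. Origin under its middle. Leave alone.
- handle_plate: Bystander: door handle on its plate, 190 mm, on the bench. Leave alone.
- spare_block: Bystander: aluminium block 90 x 60 x 45 mm on the bench. Leave alone.
Things that resemble listed ones, but are neither listed nor needed, are in the scene too. Leave any blue or pink look-alike of the lock_case alone. Leave any blue look-alike of the kit_tray alone.

How it is judged:
By the outcome, as a careful person would: the job done as asked, in the order asked, and still so for the second after the job is handed in, with the robot touching nothing.
It also fails if it takes over 64 s, if anything falls off the work surface, if the arm or the gripper's body presses on something with over 40 N, if the wrist force passes 120 N, or if a joint passes its speed limit or range.

### The arm

A 6-joint arm with a two-finger parallel gripper is mounted at the origin on the work surface. World frame = base frame: x ahead of the robot, y to its left, z up, the work surface at z = 0. Lengths are in mm, angles in degrees, forces in N, time in s.
With the tool pointing down it reaches from about 350 to 875 mm from the base axis. Payload 15.5 kg.
Tool frame: the origin (TCP) lies on the centre line of the jaws, within the pads' length; the fingertips stand 17 mm ahead of it and the grasp point (between the pads) lies 2 mm behind it; z points along the fingers, y is the line along which they close (so a half turn about z gives the same grasp; the last joint's range is limited). The gripper opens to 85 mm and grips with 20 to 120 N. Pads are 22 mm wide; open, the fingers measure 114 mm over their backs; the gripper's body (76 mm by 85 mm) begins 54 mm behind the grasp point. The pads swing forward as they close: fully open they stand 13 mm farther back than shut.
Start: joints at [65.575, 28.281, 77.091, -0, 74.628, -5.472], TCP at [202.995, 591.117, 248.277] pointing down, gripper open.
Joint ranges: [-166.48, 166.48], [-47.26, 123.95], [12.59, 153.08], [-70.14, 250.14], [6.76, 159.57], [-176.63, 176.63]. Speed limits (degrees/s): [108.29, 108.29, 147.25, 172.46, 172.46, 172.46].

### API

Orientations are given as [roll, pitch, yaw] about the fixed x, y, z axes, in that order (R = Rz(yaw) Ry(pitch) Rx(roll)).
In Python, from workcell import manip gives the robot as it stands.
- The arm moves only by the tool arm_command, never from a script. Its arguments are lists of equal length, an entry for each row: "angular": the turn, a rotation vector about the world's x, y, z in rad, a list of three; "slide": the shift along the world's x, y, z in cm, a list of three; "jaw": the finger opening in cm, from 0 to 8.54. A call has 1 to 12 rows; each row is the pose to reach, as a shift and turn from the pose commanded when the call began; what a row does not reach only later rows make up. A row lasts 1/12 s, in which the tool goes at most 41.7 mm and 7.16 degrees, less where a joint would pass 70% of its speed; a pose out of reach is approached as far as the arm can. A call with a gripper value outside its range is refused whole. The fingers move at their own pace and stop on an object; "newtons" is the grip in N (left out, the last holds). Time passes only in rows, so rows that repeat a pose let the fingers close. It gives the time, the measured TCP pose, the force, the opening and the grip force at its end, in the units of the state.
- manip.observe(): the state, without advancing time (a new reading comes with each control period).
- manip.capture(name): name is "side" or "top" or "wrist"; returns (picture, depth): 400x640x3 uint8, blue, green, red; 400x640 float32, mm along the optical axis (not along the pixel's ray), 0 where there is no reading.
- manip.camera_model(name): a dict with "intrinsics" (3x3 intrinsics, pixels), "camera_from_world" (4x4, takes a point from world to camera coordinates); the wrist camera has in their place "mount" (4x4, takes a point from camera to tool coordinates, whose origin is the TCP and whose axes are the flange's). Camera axes: x right, y up, looking along -z (the intrinsics and any distortion apply to the point x, -y, -z); pixel columns grow to the right and rows downward; lengths in mm; the calibration is good to about 2 mm. A picture is of the moment at which its call begins: read the wrist's pose just before it. camera_model takes no time and is no camera call.
- manip.hand_in(): hands the job in; it is judged then, once.
The state is a dict: "time": time; "joint_pos": joint angles; "dq": joint speeds; "tau": joint torques, N m; "tool_pos": TCP position; "tool_rot": TCP orientation; "force": force on the tool from outside, world axes, zero at the start; "torque": the same for the moment, N m; "opening": opening from 0.0 (shut) to 1.0 (fully open); "finger_force": force on a finger pad.
Only numpy, scipy, OpenCV 4.12 (cv2) and the standard library are available. Lean on these libraries where they do the work, as an engineer would, in place of code of your own. Each camera call takes 0.05 s, during which the arm holds its last target. There are 200 camera calls.

## Working session

There is one attempt and no reset: what is moved stays moved. The work goes in short steps, Python scripts to look and compute and a tool call to move; the robot and the scene stay as the last step left them, time stands still between calls to the robot, and variables do not carry over. Pictures are saved under pics/ and viewed, at most 10 in all, crops included, and the job is handed in when it is done.

Besides the shell and the picture viewer there is one more tool, called after "Call:" as name(argument=value, ...), one argument or row to a line, values as JSON. arm_command: Moves the arm, as the interface text tells. Its arguments: {"type":"object","properties":{"angular":{"type":"array"},"slide":{"type":"array"},"jaw":{"type":"array"},"newtons":{"type":"number"}},"required":["angular","slide","jaw"]}

```bash
mkdir -p pics
cat > h.py <<'E'
from workcell import manip
import numpy as np, cv2
from scipy.spatial.transform import Rotation as R
def cap(name):
    s=manip.observe(); im,d=manip.capture(name); m=manip.camera_model(name)
    K=np.array(m["intrinsics"])
    if name=="wrist":
        T=np.eye(4);T[:3,:3]=R.from_euler('xyz',s["tool_rot"],degrees=True).as_matrix();T[:3,3]=s["tool_pos"]
        W=T@np.array(m["mount"])
    else: W=np.linalg.inv(np.array(m["camera_from_world"]))
    v,u=np.mgrid[:400,:640]
    P=np.stack([(u-K[0,2])/K[0,0]*d,-(v-K[1,2])/K[1,1]*d,-d],-1)
    P=P@W[:3,:3].T+W[:3,3]
    P[d==0]=np.nan
    return im,d,P
E
python3 - <<'E'
from h import *
s=manip.observe();print(s)
for n in("top","side"):
    print(manip.camera_model(n))
    im,d,P=cap(n);cv2.imwrite(f"pics/{n}0.png",im);np.save(f"{n}0.npy",P)
print(manip.camera_model("wrist"))
E
```

```text
{'time': 0.0, 'joint_pos': array([ 6.55741719e+01,  2.83154394e+01,  7.71288558e+01,  2.85244346e-03,
        7.46269728e+01, -5.47021002e+00]), 'dq': array([-0.02482459, -0.06856181, -0.05555987, -0.0200875 , -0.07158477,
        0.05299904]), 'tau': array([-4.25952909e-03, -8.82189918e+01, -3.83864629e+01, -5.20203885e-04,
        1.03512872e-02, -3.41006557e-05]), 'tool_pos': array([202.84559845, 590.8025372 , 247.68401167]), 'tool_rot': array([-1.79929319e+02, -9.53076406e-03,  1.61043618e+02]), 'force': array([ 0.68865844, -0.83634989, -0.5684775 ]), 'torque': array([-0.04881579,  0.01570511, -0.04814212]), 'finger_force': 0.0, 'opening': 0.9997968353135254}
{'intrinsics': array([[365.5764522 ,   0.        , 318.49132706],
       [  0.        , 365.5764522 , 202.58020232],
       [  0.        ,   0.        ,   1.        ]]), 'camera_from_world': array([[-2.05519689e-02, -9.99745525e-01, -9.30067341e-03,
         1.18934666e+02],
       [ 9.88101500e-01, -2.17290864e-02,  1.52260544e-01,
        -4.89874065e+02],
       [-1.52423893e-01, -6.06075537e-03,  9.88296628e-01,
        
[... 458 characters left out ...]
5e+02],
       [-3.02635140e-01, -8.06597608e-01,  5.07752174e-01,
        -1.21761560e+03],
       [ 0.00000000e+00,  0.00000000e+00,  0.00000000e+00,
         1.00000000e+00]])}
{'intrinsics': array([[275.95633226,   0.        , 317.76393413],
       [  0.        , 275.95633226, 193.95042663],
       [  0.        ,   0.        ,   1.        ]]), 'mount': array([[ 1.77115956e-04,  9.46998622e-01,  3.21237573e-01,
         8.16353677e+01],
       [ 9.99999492e-01,  1.51092132e-04, -9.96769785e-04,
        -1.02572868e+00],
       [-9.92476082e-04,  3.21237586e-01, -9.46998114e-01,
        -1.24250752e+02],
       [ 0.00000000e+00,  0.00000000e+00,  0.00000000e+00,
         1.00000000e+00]])}
```

View pics/top0.png

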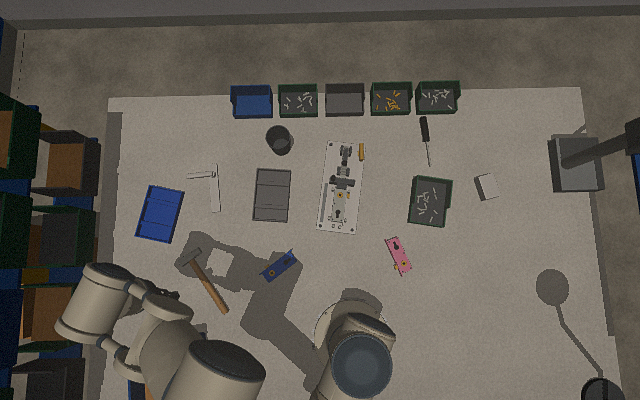

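The top view shows the jig at (340,188) with its pawl end pointing up the image, the grey tray at (272,195) and the can at (279,140). The look-alikes sit elsewhere.

Run:
```python
from h import *
P=np.load("top0.npy");im=cv2.imread("pics/top0.png")
for n,u,v in[("jig corner BL",322,228),("BR",352,230),("TL",332,145),("TR",362,147),("knob",345,160),("case",340,205),("trayfloor",272,185),("cyl",362,152)]:
    print(n,P[v,u].round(1))
def rect(mask,n):
    k,l,st,c=cv2.connectedComponentsWithStats(mask.astype(np.uint8)); 
    i=1+np.argmax(st[1:,4]); q=P[l==i][:,:2].astype(np.float32); r=cv2.minAreaRect(q);print(n,st[i],r,cv2.boxPoints(r).round(0).tolist())
box=np.zeros((400,640),bool);box[138:238,314:370]=1
rect(box&(P[...,2]>6),"jig")
box[:]=0;box[160:228,246:298]=1
rect(box&(P[...,2]>14),"tray")
c=cv2.resize(im[130:240,235:375],None,fx=5.6,fy=5.4,interpolation=cv2.INTER_CUBIC);cv2.imwrite("pics/c1.png",c)
```

```text
jig corner BL [399.4  97.4  11.4]
BR [388.8 -14.3  20. ]
TL [721.4  51.5  13.7]
TR [700.6 -60.8  46. ]
knob [650.3   5.4  49.5]
case [479.   29.5  54.3]
trayfloor [568.2 285.3  12.9]
cyl [681.5 -60.3  44.3]
jig [ 316  140   50   94 3490] ((562.380615234375, 22.11608123779297), (154.32252502441406, 362.7806091308594), 82.0205078125) [[372.0, -29.0], [731.0, -79.0], [753.0, 73.0], [393.0, 124.0]]
tray [252 168  39  54 510] ((530.4048461914062, 287.273193359375), (131.1214599609375, 200.58737182617188), 85.24834442138672) [[425.0, 230.0], [625.0, 214.0], [636.0, 344.0], [436.0, 361.0]]
```

View pics/c1.png

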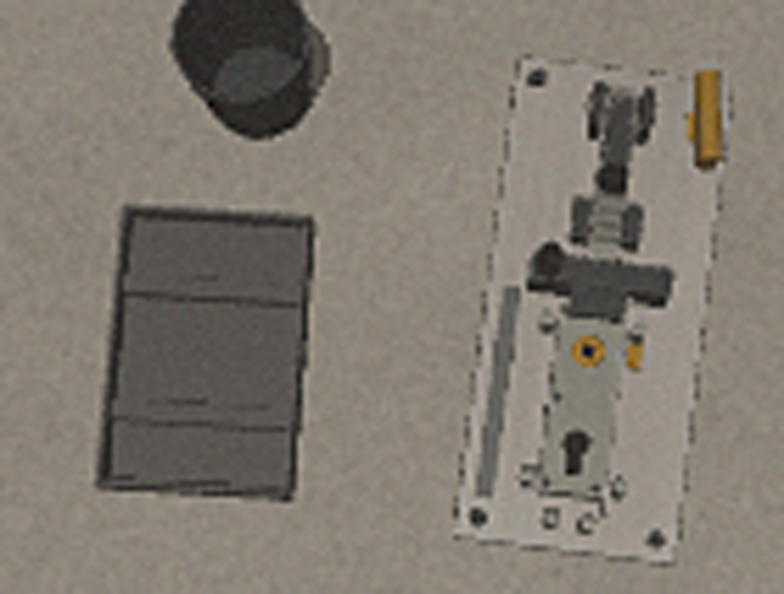

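The clearer crop shows the jig's pawl knob at (612,178), bar post at (547,262), case at (580,400) and tray at (205,350). I estimate the jig at (562, 22) with yaw -8° and the tray at (530, 287) with yaw -4.8°. Next I'll move above the knob and look.

Call:
arm_command(
  angular=[
    [0,0,0.02],
    [0,0,0.04],
    [0,0,0.06],
    [0,0,0.08],
    [0,0,0.1],
    [0,0,0.12],
    [0,0,0.13],
    [0,0,0.14],
    [0,0,0.15],
    [0,0,0.16],
    [0,0,0.17],
    [0,0,0.18],
  ],
  slide=[
    [1,-1.5,0],
    [3,-4,0],
    [5,-7,0],
    [7,-10,0],
    [9,-13,0],
    [11.5,-16,0],
    [13.5,-19,0],
    [16,-22,0],
    [18,-25,0],
    [20,-28,0],
    [22,-31,0],
    [24.5,-34,0],
  ],
  jaw=[5,5,5,5,5,5,5,5,5,5,5,5],
  newtons=40,
)

```text
time: 1.1
tool_pos: [447.9, 249.4, 248.2]
tool_rot: [-180.0, -0.0, 171.4]
force: [0.7, 1.3, 0.3]
opening: 0.586
finger_force: 0.0
```

Call:
arm_command(
  angular=[
    [0,0,0.012],
    [0,0,0.012],
    [0,0,0.012],
    [0,0,0.012],
    [0,0,0.012],
    [0,0,0.012],
    [0,0,0.012],
    [0,0,0.012],
    [0,0,0.012],
    [0,0,0.012],
  ],
  slide=[
    [2.2,-3,0],
    [4.5,-6,0],
    [6.5,-9,0],
    [9,-12,-1],
    [11,-15,-2],
    [13.5,-18,-2.5],
    [15.5,-21,-3],
    [16.5,-22.8,-3],
    [17,-23.5,-3],
    [17.2,-23.6,-3],
  ],
  jaw=[5,5,5,5,5,5,5,5,5,5],
)

```text
time: 1.93
tool_pos: [620.4, 13.8, 217.8]
tool_rot: [-180.0, -0.0, 171.9]
force: [0.3, 0.8, -0.8]
opening: 0.585
finger_force: 0.0
```

Run:
```python
from h import *
im,d,P=cap("wrist");s=manip.observe();print(s["time"],s["tool_pos"],s["tool_rot"],s["opening"],s["force"])
cv2.imwrite("pics/w1.png",im);np.save("w1.npy",P)
```

```text
1.9833 [620.18258621  14.87877429 217.99911891] [ 1.79992540e+02 -2.64898167e-02  1.71989013e+02] 0.5855124033601329 [-0.07668815  0.15326148 -0.13346183]
```

View pics/w1.png

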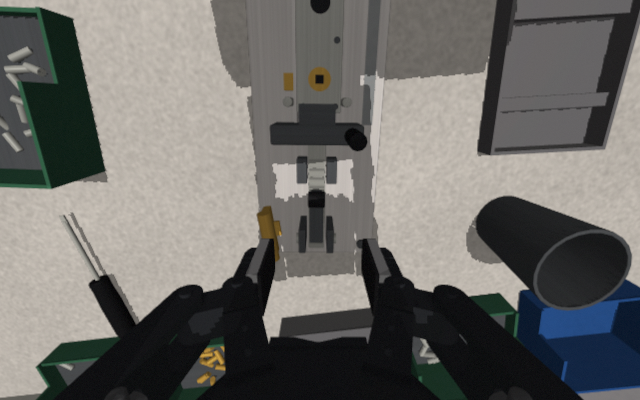

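The wrist view shows the knob at (317,198), the post top at (351,134), the hinge cheeks at (316,235), the brass latch at (288,82) and the tray at the upper right.

```bash
cat > jigfit.py <<'E'
from h import *
P=np.load("w1.npy");im=cv2.imread("pics/w1.png")
a=np.radians(-8);X=np.array([np.cos(a),np.sin(a)]);Y=np.array([-X[1],X[0]]);c=np.array([562,22])
def loc(q): return np.stack([(q[...,:2]-c)@X,(q[...,:2]-c)@Y,q[...,2]],-1)
L=loc(P)
for n,u0,u1,v0,v1,z0,z1 in[("knob",303,330,188,210,60,80),("posttop",335,372,120,155,100,125),("jaw",265,360,118,148,58,70),("case",280,360,0,105,49,60),("cheeks",295,338,212,256,50,62),("plate",240,390,0,280,9,15),("tray",470,640,0,160,24,32),("strip",355,395,0,110,14,60)]:
    q=L[v0:v1,u0:u1].reshape(-1,3);q=q[(q[:,2]>z0)&(q[:,2]<z1)]
    if len(q):
        print(n,len(q),"med",np.median(q,0).round(1),"min",np.percentile(q,2,axis=0).round(1),"max",np.percentile(q,98,axis=0).round(1))
        if n in("jaw","plate","case","tray"): print("   rect",cv2.minAreaRect(q[:,:2].astype(np.float32)))
E
python3 jigfit.py
```

```text
knob 264 med [75.  -2.8 68. ] min [ 69.1 -11.3  61.1] max [84.3  5.6 70.2]
posttop 292 med [  8.8  31.9 108.3] min [  2.3  25.  101.2] max [ 16.3  39.1 109.8]
jaw 1842 med [ 6.9 -8.5 62.5] min [ -5.8 -47.2  60.8] max [18.9 30.9 64.1]
   rect ((6.283378601074219, -4.661903381347656), (25.837705612182617, 89.39163208007812), 0.13058097660541534)
case 5133 med [-67.8  -1.6  52.5] min [-106.8  -24.3   50.9] max [-22.3  20.8  54.2]
   rect ((-63.961334228515625, -5.003725051879883), (53.58810043334961, 89.49385833740234), 89.36566925048828)
cheeks 494 med [128.4  -3.6  54. ] min [100.2 -24.4  50. ] max [146.4  17.   56. ]
plate 19349 med [-3.5 15.1 10.6] min [-116.8  -74.4    9.2] max [162.7  70.1  12.3]
   rect ((25.508926391601562, -2.6795425415039062), (149.70262145996094, 293.53759765625), 89.39032745361328)
tray 2127 med [-31.1 273.   26.5] min [-111.2  189.5   24.2] max [ 34.4 324.3  28.2]
   rect ((-42.6478271484375, 257.7352600097656), (152.6725616455078, 133.5629425048828), 2.5939295291900635)
```

Refined jig estimate: centre (559, 20), yaw -8.5°, which puts the knob at (638, 8). Descending to it now.

Call:
arm_command(
  angular=[
    [0,0,-0.01],
    [0,0,-0.01],
    [0,0,-0.01],
    [0,0,-0.01],
    [0,0,-0.01],
    [0,0,-0.01],
    [0,0,-0.01],
    [0,0,-0.01],
    [0,0,-0.01],
    [0,0,-0.01],
    [0,0,-0.01],
  ],
  slide=[
    [1,-0.4,-1],
    [1.8,-0.7,-3],
    [1.8,-0.7,-5],
    [1.8,-0.7,-7],
    [1.8,-0.7,-9],
    [1.8,-0.7,-11],
    [1.8,-0.7,-12.5],
    [1.8,-0.7,-14],
    [1.8,-0.7,-15],
    [1.8,-0.7,-15.6],
    [1.8,-0.7,-15.6],
  ],
  jaw=[4,4,4,4,4,4,4,4,4,4,4],
)

```text
time: 2.9
tool_pos: [637.4, 8.9, 61.1]
tool_rot: [-180.0, -0.1, 171.5]
force: [-1.4, 1.0, 0.4]
opening: 0.47
finger_force: 0.0
```

Call:
arm_command(
  angular=[
    [0,0,0],
    [0,0,0],
    [0,0,0],
    [0,0,0],
    [0,0,0],
    [0,0,0],
    [0,0,0],
    [0,0,0],
  ],
  slide=[
    [0,0,0],
    [0,0,0],
    [0,0,0],
    [0,0,0],
    [0,0,0],
    [0,0,0],
    [0,0,0],
    [0,0,0],
  ],
  jaw=[2.5,1,1,1,1,1,1,1],
  newtons=30,
)

```text
time: 3.57
tool_pos: [638.5, 8.8, 63.2]
tool_rot: [179.9, 0.1, 171.5]
force: [0.8, 7.6, -0.7]
opening: 0.205
finger_force: 32.9
```

Run:
```python
from h import *
s=manip.observe();print(s["time"],s["tool_pos"],s["opening"]*85.4,s["force"],s["finger_force"])
im,d,P=cap("wrist");cv2.imwrite("pics/w2.png",im[100:400,140:500])
t=np.arctan2(16,55);X=np.array([.989,-.148])
for g in (0,.2,.4,.6,.8,1,1.2):
    dx=55-57.3*np.cos(t+g);print(g,(dx*X/10).round(2),round((57.3*np.sin(t+g)-16)/10,2))
```

```text
3.5667 [638.45027922   8.81976659  63.19882394] 17.52290636056957 [ 0.75910067  7.63114219 -0.71446529] 32.94912546873093
0 [-0.  0.] 0.0
0.2 [ 0.42 -0.06] 1.06
0.4 [ 1.04 -0.16] 2.02
0.6 [ 1.84 -0.28] 2.83
0.8 [ 2.78 -0.42] 3.46
1 [ 3.83 -0.57] 3.89
1.2 [ 4.94 -0.74] 4.11
```

View pics/w2.png

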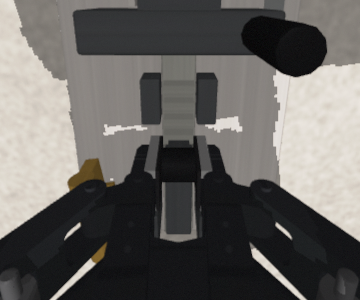

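The knob is pinched between the pads at (182,165), with the opening at 17.5 mm. Swinging it along the arc to about 1.2 rad.

Call:
arm_command(
  angular=[
    [0,0,0],
    [0,0,0],
    [0,0,0],
    [0,0,0],
    [0,0,0],
    [0,0,0],
    [0,0,0],
    [0,0,0],
    [0,0,0],
    [0,0,0],
    [0,0,0],
    [0,0,0],
  ],
  slide=[
    [0.2,-0.03,0.5],
    [0.42,-0.06,1.06],
    [0.7,-0.1,1.55],
    [1.04,-0.16,2.02],
    [1.4,-0.22,2.43],
    [1.84,-0.28,2.83],
    [2.3,-0.35,3.15],
    [2.78,-0.42,3.46],
    [3.3,-0.5,3.7],
    [3.83,-0.57,3.89],
    [4.4,-0.65,4.02],
    [4.94,-0.74,4.11],
  ],
  jaw=[1,1,1,1,1,1,1,1,1,1,1,1],
)

```text
time: 4.62
tool_pos: [687.0, 1.6, 104.3]
tool_rot: [179.9, -0.1, 171.5]
force: [-3.7, 6.3, -0.3]
opening: 0.2
finger_force: 29.2
```

Call:
arm_command(
  angular=[
    [0,0,0],
    [0,0,0],
    [0,0,0],
    [0,0,0],
    [0,0,0],
    [0,0,0],
  ],
  slide=[
    [0,0,0],
    [0,0,0],
    [0,0,0],
    [0,0,0],
    [0,0,0],
    [0,0,0],
  ],
  jaw=[1,3,4,4,4,4],
)

```text
time: 5.12
tool_pos: [687.5, 0.6, 103.6]
tool_rot: [-180.0, 0.0, 171.5]
force: [-0.2, -0.1, -0.5]
opening: 0.469
finger_force: 0.0
```

Call:
arm_command(
  angular=[
    [0,0,0],
    [0,0,0],
    [0,0,0],
    [0,0,0],
    [0,0,0],
    [0,0,0],
    [0,0,0],
  ],
  slide=[
    [0,0,1],
    [0,0,3],
    [0,0,5],
    [0,0,7],
    [0,0,9],
    [0,0,10],
    [0,0,10],
  ],
  jaw=[4,4,4,4,4,4,4],
)

```text
time: 5.7
tool_pos: [688.6, 0.6, 206.4]
tool_rot: [180.0, 0.3, 171.5]
force: [0.2, -0.3, -0.4]
opening: 0.468
finger_force: 0.0
```

Run:
```python
from h import *
s=manip.observe();print(s["time"],s["tool_pos"],s["tool_rot"],s["opening"]*85.4,s["force"])
im,d,P=cap("wrist");cv2.imwrite("pics/w3.png",im);np.save("w3.npy",P)
```

```text
5.7 [6.88579055e+02 5.89360546e-01 2.06405915e+02] [179.9862161    0.25494724 171.47510053] 39.95550863196208 [ 0.18449963 -0.33086503 -0.38639995]
```

View pics/w3.png

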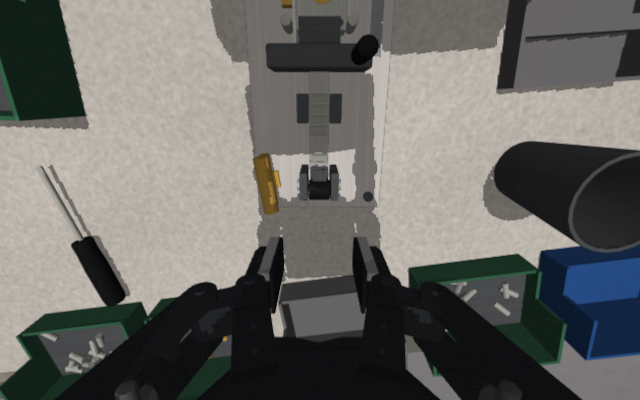

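The pawl is up, with its knob over the hinge at (319,188). Going to the post next.

Call:
arm_command(
  angular=[
    [0,0,0],
    [0,0,0],
    [0,0,0],
    [0,0,0],
    [0,0,0],
    [0,0,0],
    [0,0,0],
    [0,0,0],
    [0,0,0],
    [0,0,0],
    [0,0,0],
    [0,0,0],
  ],
  slide=[
    [-1.5,0.7,0],
    [-4,1.9,0],
    [-6.5,3,0],
    [-9,4.2,0],
    [-10.5,4.9,-1],
    [-11.2,5.2,-2.5],
    [-11.2,5.2,-4.5],
    [-11.2,5.2,-6.5],
    [-11.2,5.2,-8.5],
    [-11.2,5.2,-10],
    [-11.2,5.2,-11],
    [-11.2,5.2,-11],
  ],
  jaw=[4,4,4,4,4,4,4,4,4,4,4,4],
)

```text
time: 6.75
tool_pos: [573.7, 52.7, 90.7]
tool_rot: [-180.0, -0.3, 171.5]
force: [-0.3, -0.8, -0.7]
opening: 0.462
finger_force: 0.0
```

Call:
arm_command(
  angular=[
    [0,0,0],
    [0,0,0],
    [0,0,0],
    [0,0,0],
    [0,0,0],
    [0,0,0],
    [0,0,0],
    [0,0,0],
  ],
  slide=[
    [0,0,0],
    [0,0,0],
    [0,0,0],
    [0,0,0],
    [0,0,0],
    [0,0,0],
    [0,0,0],
    [0,0,0],
  ],
  jaw=[2.5,0.8,0.8,0.8,0.8,0.8,0.8,0.8],
)

```text
time: 7.42
tool_pos: [575.9, 53.8, 94.1]
tool_rot: [179.9, 0.1, 171.5]
force: [2.6, 12.2, -8.7]
opening: 0.181
finger_force: 31.2
```

Call:
arm_command(
  angular=[
    [0,0,0],
    [0,0,0],
    [0,0,0],
    [0,0,0],
    [0,0,0],
    [0,0,0],
    [0,0,0],
    [0,0,0],
    [0,0,0],
    [0,0,0],
    [0,0,0],
    [0,0,0],
  ],
  slide=[
    [0.3,-0.04,0],
    [0.8,-0.12,0],
    [1.3,-0.2,0],
    [1.8,-0.27,0],
    [2.3,-0.34,0],
    [2.8,-0.42,0],
    [3.3,-0.5,0],
    [3.7,-0.56,0],
    [4.1,-0.61,0],
    [4.3,-0.64,0],
    [4.45,-0.67,0],
    [4.45,-0.67,0],
  ],
  jaw=[0.8,0.8,0.8,0.8,0.8,0.8,0.8,0.8,0.8,0.8,0.8,0.8],
)

```text
time: 8.42
tool_pos: [620.3, 47.1, 94.1]
tool_rot: [179.9, 0.0, 171.5]
force: [0.7, 11.0, -5.8]
opening: 0.174
finger_force: 31.5
```

Call:
arm_command(
  angular=[
    [0,0,0],
    [0,0,0],
    [0,0,0],
  ],
  slide=[
    [0.1,-0.01,0],
    [0.2,-0.03,0],
    [0.2,-0.03,0],
  ],
  jaw=[0.8,0.8,0.8],
)

```text
time: 8.67
tool_pos: [620.5, 47.1, 94.0]
tool_rot: [179.9, -0.2, 171.5]
force: [-9.1, 11.8, 2.5]
opening: 0.176
finger_force: 32.3
```

The bar hit its end stop (-9 N). Releasing the post, rising and moving over the case.

Call:
arm_command(
  angular=[
    [0,0,0],
    [0,0,0],
    [0,0,0],
    [0,0,0],
    [0,0,0],
    [0,0,0],
    [0,0,0],
    [0,0,0],
    [0,0,0],
    [0,0,0],
  ],
  slide=[
    [-0.2,0,0],
    [-0.2,0,0],
    [-0.2,0,0],
    [-0.2,0,0],
    [-0.2,0,1],
    [-0.2,0,3],
    [-0.2,0,5],
    [-0.2,0,7],
    [-0.2,0,9],
    [-0.2,0,10.6],
  ],
  jaw=[2,4,4,4,4,4,4,4,4,4],
)

```text
time: 9.5
tool_pos: [620.3, 45.6, 201.9]
tool_rot: [180.0, 0.1, 171.5]
force: [-0.5, -0.0, -0.4]
opening: 0.464
finger_force: 0.0
```

Call:
arm_command(
  angular=[
    [0,0,0],
    [0,0,0],
    [0,0,0],
    [0,0,0],
    [0,0,0],
    [0,0,0],
    [0,0,0],
    [0,0,0],
    [0,0,0],
  ],
  slide=[
    [-1.5,-0.2,0],
    [-4,-0.5,0],
    [-6.5,-0.8,0],
    [-9,-1,0],
    [-11.5,-1.3,0],
    [-13,-1.5,0],
    [-13.5,-1.5,0],
    [-13.5,-1.5,0],
    [-13.5,-1.5,0],
  ],
  jaw=[6.5,6.5,6.5,6.5,6.5,6.5,6.5,6.5,6.5],
)

```text
time: 10.25
tool_pos: [486.0, 30.7, 200.0]
tool_rot: [180.0, 0.1, 171.5]
force: [-0.2, 0.1, -0.1]
opening: 0.761
finger_force: 0.0
```

Run:
```python
from h import *
s=manip.observe();print(s["time"],s["tool_pos"],s["tool_rot"],s["opening"]*85.4,s["force"])
im,d,P=cap("wrist");cv2.imwrite("pics/w4.png",im);np.save("w4.npy",P)
```

```text
10.25 [485.9740561   30.69317522 200.03014446] [1.79990218e+02 9.20938988e-02 1.71465785e+02] 64.97066394867143 [-0.15554954  0.07582686 -0.0984995 ]
```

View pics/w4.png

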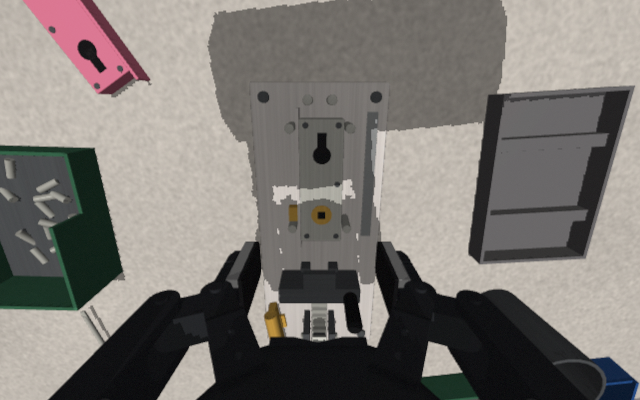

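The bar is back, with its jaw at (318,285) clear of the case end at (321,240). The case, centred at (321,180), is free, and the whole tray shows at (550,175).

Run:
```python
from h import *
P=np.load("w4.npy")
def f(n,u0,u1,v0,v1,z0,z1):
    q=P[v0:v1,u0:u1].reshape(-1,3);q=q[(q[:,2]>z0)&(q[:,2]<z1)]
    print(n,len(q),np.median(q,0).round(1),cv2.minAreaRect(q[:,:2].astype(np.float32)))
f("case",299,344,110,246,50,58)
f("post",335,372,285,345,104,116)
f("traywall",466,640,80,268,25,32)
f("rail1",505,606,128,152,16,22);f("rail2",495,590,205,225,16,22)
f("strip",358,382,110,240,14,60)
f("jigplate",250,390,84,250,8,15)
```

```text
case 5300 [479.1  33.1  52.6] ((488.5554504394531, 31.614425659179688), (45.322505950927734, 136.38096618652344), 81.15766906738281)
post 192 [618.   46.1 108.4] ((619.8963012695312, 45.929901123046875), (14.963889122009277, 15.652599334716797), 38.07033920288086)
traywall 2555 [510.5 295.6  26.7] ((531.7294311523438, 285.30584716796875), (132.64064025878906, 200.701171875), 85.25373077392578)
rail1 1305 [487.1 295.5  17.7] ((487.3534851074219, 295.0821228027344), (113.57049560546875, 20.017791748046875), 81.36161804199219)
rail2 1082 [576.6 291.8  17.9] ((579.1509399414062, 287.85491943359375), (110.81867980957031, 25.84130096435547), 87.09584045410156)
strip 0 [nan nan nan] ((0.0, 0.0), (0.0, 0.0), 0.0)
jigplate 14681 [464.6  39.5  10.6] ((487.4569091796875, 30.776901245117188), (149.85147094726562, 199.00645446777344), 81.36290740966797)
  return _methods._mean(a, axis=axis, dtype=dtype,
  ret = um.true_divide(
```

Call:
arm_command(
  angular=[
    [0,0,0],
    [0,0,0],
    [0,0,0],
    [0,0,0],
    [0,0,0],
    [0,0,0],
    [0,0,0],
    [0,0,0],
    [0,0,0],
    [0,0,0],
    [0,0,0],
    [0,0,0],
  ],
  slide=[
    [0,0.1,-1],
    [0,0.1,-3],
    [0,0.1,-5],
    [0,0.1,-7],
    [0,0.1,-9],
    [0,0.1,-11],
    [0,0.1,-12.5],
    [0,0.1,-13.7],
    [0,0.1,-14.6],
    [0,0.1,-15.4],
    [0,0.1,-15.8],
    [0,0.1,-15.8],
  ],
  jaw=[6.5,6.5,6.5,6.5,6.5,6.5,6.5,6.5,6.5,6.5,6.5,6.5],
)

```text
time: 11.3
tool_pos: [485.0, 31.7, 40.8]
tool_rot: [-180.0, -0.0, 171.5]
force: [0.3, 0.1, 0.2]
opening: 0.762
finger_force: 0.0
```

Call:
arm_command(
  angular=[
    [0,0,0],
    [0,0,0],
    [0,0,0],
    [0,0,0],
    [0,0,0],
    [0,0,0],
    [0,0,0],
    [0,0,0],
  ],
  slide=[
    [0,0,0],
    [0,0,0],
    [0,0,0],
    [0,0,0],
    [0,0,0],
    [0,0,0],
    [0,0,0],
    [0,0,0],
  ],
  jaw=[5.2,4,4,4,4,4,4,4],
  newtons=60,
)

```text
time: 11.97
tool_pos: [485.3, 31.7, 42.1]
tool_rot: [180.0, 0.1, 171.5]
force: [-0.8, -0.9, 7.7]
opening: 0.541
finger_force: 63.1
```

Call:
arm_command(
  angular=[
    [0,0,0],
    [0,0,0],
    [0,0,0],
    [0,0,0],
    [0,0,0],
    [0,0,0],
    [0,0,0],
    [0,0,0],
    [0,0,0],
    [0,0,0],
  ],
  slide=[
    [0,0,0.3],
    [0,0,0.7],
    [0,0,1.2],
    [0,0,2],
    [0,0,3],
    [0,0,4.5],
    [0,0,6],
    [0,0,7.5],
    [0,0,8],
    [0,0,8],
  ],
  jaw=[4,4,4,4,4,4,4,4,4,4],
)

```text
time: 12.8
tool_pos: [485.5, 31.7, 122.8]
tool_rot: [180.0, 0.1, 171.5]
force: [0.2, 0.1, -5.2]
opening: 0.544
finger_force: 62.5
```

Run:
```python
from h import *
s=manip.observe();print(s["time"],s["tool_pos"],s["tool_rot"],s["opening"]*85.4,s["force"],s["torque"])
im,d,P=cap("wrist");cv2.imwrite("pics/w5.png",im)
q=P[60:330,270:370].reshape(-1,3);q=q[(q[:,2]>120)&(q[:,2]<145)]
c=q-np.median(q,0);A=np.c_[q[:,:2],np.ones(len(q))];print(len(q),np.median(q,0),np.linalg.lstsq(A,q[:,2],rcond=None)[0],cv2.minAreaRect(q[:,:2].astype(np.float32)))
```

```text
12.8 [485.54772622  31.70516437 122.77427537] [1.79985793e+02 1.47291203e-01 1.71476001e+02] 46.49021157923036 [ 0.23411719  0.14295845 -5.16929592] [ 0.0225772  -0.02613154 -0.01204916]
18765 [461.58179795  34.64946165 133.35429445] [1.58036235e-02 1.45017594e-02 1.25399921e+02] ((468.8625183105469, 34.53170394897461), (50.84089279174805, 112.5762710571289), 78.00386810302734)
```

View pics/w5.png

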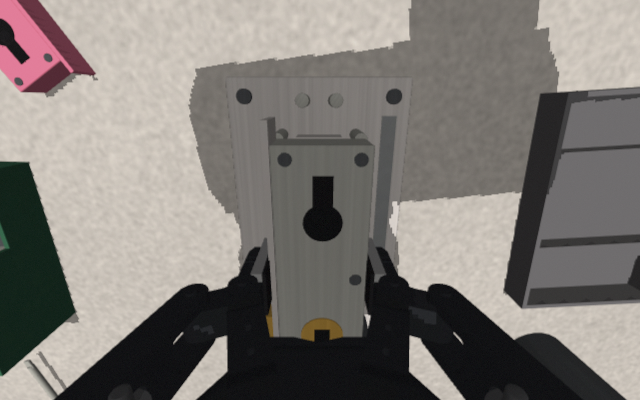

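The case is level and held, weighing about 0.53 kg. Carrying it over to the tray with a +3.8° turn.

Call:
arm_command(
  angular=[
    [0,0,0],
    [0,0,0.005],
    [0,0,0.01],
    [0,0,0.02],
    [0,0,0.03],
    [0,0,0.04],
    [0,0,0.05],
    [0,0,0.06],
    [0,0,0.065],
    [0,0,0.065],
    [0,0,0.065],
    [0,0,0.065],
  ],
  slide=[
    [0.2,1,0],
    [0.6,3,0],
    [1.1,6,0],
    [1.6,9,0],
    [2.2,12,0],
    [2.8,15,0],
    [3.3,18,0],
    [3.8,21,0],
    [4.3,23.5,0],
    [4.6,25,0],
    [4.65,25.4,0],
    [4.65,25.4,0],
  ],
  jaw=[4,4,4,4,4,4,4,4,4,4,4,4],
)

```text
time: 13.85
tool_pos: [530.9, 286.5, 120.4]
tool_rot: [-180.0, -0.1, 175.3]
force: [-0.8, -0.7, -4.0]
opening: 0.541
finger_force: 62.7
```

Call:
arm_command(
  angular=[
    [0,0,0],
    [0,0,0],
    [0,0,0],
    [0,0,0],
    [0,0,0],
    [0,0,0],
    [0,0,0],
    [0,0,0],
    [0,0,0],
    [0,0,0],
    [0,0,0],
    [0,0,0],
  ],
  slide=[
    [0,0,-1],
    [0,0,-2.5],
    [0,0,-4],
    [0,0,-5.5],
    [0,0,-6.5],
    [0,0,-7.3],
    [0,0,-7.9],
    [0,0,-8.3],
    [0,0,-8.6],
    [0,0,-8.8],
    [0,0,-8.9],
    [0,0,-8.9],
  ],
  jaw=[4,4,4,4,4,4,4,4,4,4,4,4],
)

```text
time: 14.85
tool_pos: [531.5, 285.8, 32.5]
tool_rot: [180.0, 0.0, 175.2]
force: [-0.5, 0.3, -4.7]
opening: 0.536
finger_force: 62.7
```

Run:
```python
from h import *
s=manip.observe();print(s["time"],s["tool_pos"],s["tool_rot"],s["opening"]*85.4,s["force"])
im,d,P=cap("side");cv2.imwrite("pics/s6.png",im)
C=np.array(manip.camera_model("side")["camera_from_world"]);K=np.array(manip.camera_model("side")["intrinsics"])
p=C@[531,286,20,1];u=K[0,0]*p[0]/-p[2]+K[0,2];v=-K[1,1]*p[1]/-p[2]+K[1,2];print(u,v)
u,v=int(u),int(v);cv2.imwrite("pics/s6.png",cv2.resize(im[max(0,v-60):v+60,u-80:u+80],None,fx=5,fy=5))
```

```text
14.85 [531.48045288 285.78992056  32.51680335] [1.79993792e+02 1.59983527e-02 1.75204004e+02] 45.80275788361824 [-0.46004579  0.26512421 -4.67050534]
308.2771890694716 191.32344406209813
```

View pics/s6.png

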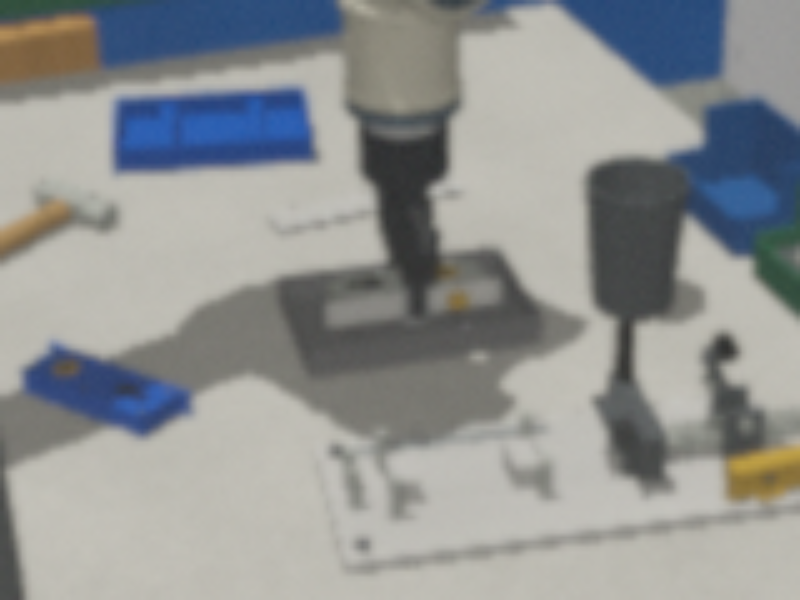

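The side view shows the case (410,300) centred inside the tray, the pawl up at (722,345) and the bar back. Lowering gently until contact.

Call:
arm_command(
  angular=[
    [0,0,0],
    [0,0,0],
    [0,0,0],
    [0,0,0],
    [0,0,0],
    [0,0,0],
  ],
  slide=[
    [0,0,-0.08],
    [0,0,-0.16],
    [0,0,-0.22],
    [0,0,-0.27],
    [0,0,-0.3],
    [0,0,-0.3],
  ],
  jaw=[4,4,4,4,4,4],
)

```text
time: 15.4
tool_pos: [531.4, 285.7, 29.3]
tool_rot: [-180.0, -0.0, 175.2]
force: [-0.6, -0.3, -4.1]
opening: 0.537
finger_force: 62.7
```

Call:
arm_command(
  angular=[
    [0,0,0],
    [0,0,0],
    [0,0,0],
  ],
  slide=[
    [0,0,-0.05],
    [0,0,-0.08],
    [0,0,-0.08],
  ],
  jaw=[4,4,4],
)

```text
time: 15.65
tool_pos: [531.4, 285.7, 29.1]
tool_rot: [180.0, 0.0, 175.2]
force: [-2.5, -2.3, 6.0]
opening: 0.539
finger_force: 64.0
```

Contact made (about 10 N). Releasing and retreating upward.

Call:
arm_command(
  angular=[
    [0,0,0],
    [0,0,0],
    [0,0,0],
    [0,0,0],
    [0,0,0],
    [0,0,0],
  ],
  slide=[
    [0,0,0.05],
    [0,0,0.05],
    [0,0,0.05],
    [0,0,0.05],
    [0,0,0.05],
    [0,0,0.05],
  ],
  jaw=[4.9,5.3,5.8,6.2,6.2,6.2],
)

```text
time: 16.15
tool_pos: [531.4, 285.7, 29.1]
tool_rot: [180.0, 0.0, 175.2]
force: [0.5, -0.3, 1.2]
opening: 0.731
finger_force: 0.0
```

Call:
arm_command(
  angular=[
    [0,0,0],
    [0,0,0],
    [0,0,0],
    [0,0,0],
    [0,0,0],
    [0,0,0],
    [0,0,0],
    [0,0,0],
    [0,0,0],
    [0,0,0],
  ],
  slide=[
    [0,0,0.5],
    [0,0,1.5],
    [0,0,3],
    [0,0,5],
    [0,0,7.5],
    [0,0,10],
    [0,0,13],
    [0,0,16],
    [0,0,18],
    [0,0,18],
  ],
  jaw=[6.2,6.2,6.2,6.2,6.2,6.2,6.2,6.2,6.2,6.2],
)

```text
time: 16.98
tool_pos: [533.1, 286.5, 214.6]
tool_rot: [179.8, 0.4, 175.2]
force: [0.1, 0.0, 0.8]
opening: 0.725
finger_force: 0.0
```

Run:
```python
from h import *
s=manip.observe();print(s["time"],s["tool_pos"],s["opening"]*85.4,s["force"])
im,d,P=cap("wrist");cv2.imwrite("pics/w7.png",im)
q=P[60:330,250:400].reshape(-1,3);q=q[(q[:,2]>34)&(q[:,2]<60)]
q=q[(abs(q[:,1]-286)<45)]
A=np.c_[q[:,:2],np.ones(len(q))];print(len(q),np.median(q,0),np.linalg.lstsq(A,q[:,2],rcond=None)[0],cv2.minAreaRect(q[:,:2].astype(np.float32)))
```

```text
16.9833 [533.12778345 286.48839701 214.58972439] 61.9073322248458 [0.14875782 0.01795443 0.81967646]
5291 [530.9874147  282.63805691  39.65134503] [ 2.95958722e-02 -3.98974347e-03  2.53839513e+01] ((589.3868408203125, 274.63580322265625), (56.78847885131836, 266.3944396972656), 85.14100646972656)
```

View pics/w7.png

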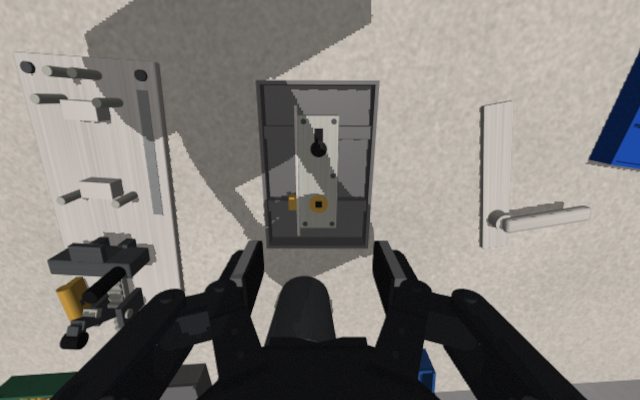

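The case at (317,172) lies flat and lengthwise across both rails, with its top at about 40–41 mm. The bar is back and the pawl is up. Handing in.

```bash
python3 -c "
from workcell import manip
print(manip.hand_in())"
```

```text
the job is handed in; nothing more can be done
None
```

I handed the job in at about 17 s: pawl left up, clamp bar fully back (45 mm), and the case set down flat and lengthwise across both rails of the grey tray, with no other objects touched.

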